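# Draw the sampling plunger to its mark and hold it

## Robot

A 6-joint arm with a two-finger parallel gripper is mounted at the origin on the work surface. World frame = base frame: x ahead of the robot, y to its left, z up, the work surface at z = 0. Lengths are in mm, angles in rad, forces in N, time in s.
With the tool pointing down it reaches from about 350 to 975 mm from the base axis. Payload 7.1 kg.
Tool frame: the origin (TCP) lies on the front face of the gripper's body, between the roots of the fingers; the fingertips stand 80 mm ahead of it and the grasp point (between the pads) lies 61 mm ahead of it (env.tips_ahead is the distance from the TCP to the fingertips, in mm); z points along the fingers, y is the direction in which the jaws open and shut (so a half turn about z gives the same grasp; the last joint's range is limited). The gripper opens to 88 mm and grips with 3 to 60 N. Pads are 20 mm wide; open, the fingers measure 115 mm over their backs; the gripper's body (75 mm by 178 mm) begins 61 mm behind the grasp point.
Start: joints at [-1.276, 0.423, 1.63, -0, 1.089, -0.019], TCP at [192.94, -594.457, 302.675] pointing down, gripper open.
Joint ranges: [-3, 3], [-0.9, 2.11], [0.09, 2.58], [-1.31, 4.45], [0.11, 2.69], [-2.54, 2.54]. Speed limits (rad/s): [2.39, 2.39, 3.01, 3.14, 3.14, 3.14].

## Interface

Orientations are given as a unit quaternion [x, y, z, w].
In Python, from station import env, set_gripper, viewer, workorder gives the robot as it stands. Calls block until the motion is done:
- env.reach(position, orientation): joint-space move of the TCP to a pose.
- env.move_l(position, rot=None, rate=150, f_stop=None): straight line of the TCP; rot=None keeps the orientation; rate is the mean speed in mm/s. With f_stop (N) it stops when the force on the tool has changed by that much, and returns True; else False.
- env.move_joints(angles): joint-space move.
- set_gripper(opening): finger opening in mm; the grip force is fixed at half the most; returns when the fingers have stopped.
- env.hold(seconds).
- env.ik(position, orientation): joint angles nearest the present ones, or None.
- env.read_state(): the state.
- viewer.camera(name): name is "scene" or "top" or "wrist"; returns the picture (384x512x3 uint8, blue, green, red); there is no depth.
- viewer.camera_params(name): a dict with "fx", "fy", "cx", "cy" (pixels), "dist" ([k1, k2, p1, p2, k3] as OpenCV has them; the pictures are not rectified), "pose" (4x4, takes a point from camera to world coordinates); the wrist camera has in their place "tool_from_camera" (4x4, takes a point from camera to tool coordinates, whose origin is the TCP and whose axes are the flange's). Camera axes: x right, y up, looking along -z (the intrinsics and any distortion apply to the point x, -y, -z); pixel columns grow to the right and rows downward; lengths in mm; the calibration is good to about 2 mm. A picture is of the moment at which its call begins: read the wrist's pose just before it. camera_params takes no time and is no camera call.
A pose or a line that the arm cannot do raises env.IKError and nothing moves.
- workorder.sign_off(): hands the job in, once; it reports no verdict.
The state is a dict: "time_s": time; "qpos": joint angles; "dq": joint speeds; "tau": joint torques, N m; "tool_pos": TCP position; "orientation": TCP orientation; "force": force on the tool from outside, world axes, zero at the start; "wrist_torque": the same for the moment, N m; "width": finger opening in mm.
Only numpy, scipy, OpenCV 4.12 (cv2) and the standard library are available. Lean on these libraries where they do the work, as an engineer would, in place of code of your own. Each camera call takes 0.05 s, during which the arm holds its last target. There are 200 camera calls.

## Task

Swing the blue keeper arm well aside (about a quarter turn or more) so that it no longer locks the plunger, then take the plunger by its black grip and draw it gently and straight out along the slanted barrel, without forcing it sideways, until the whole yellow band shows above the barrel and none of the red does. Finish while still holding the plunger still there; never pull it so far that the red shows, and leave the bottle, dish and jar alone.

Things in the scene. Friction and masses are not known exactly. Their poses are not given: they have to be found in the camera images.
- stand: Fixed grey slanted syringe stand: base plate 170 (x) x 130 (y) x 14 mm, with two upright cheeks 79 mm high beside the barrel. Origin: centre of the underside, on the bench; z up. The barrel leans 20 degrees from vertical towards the stand's own -x side.
- barrel: White square barrel 50 x 50 x 115 mm, fixed in the stand. Origin: centre of the bore's mouth in its upper end face, 19.3 mm towards -x and 132 mm above the stand's origin. z: bore axis, pointing out, 20 degrees off vertical; y: the stand's y, level. Bore round, 19 mm wide, 100 mm deep. The keeper's steel post, 12 mm thick, stands at x = +55 mm, rising 40 mm above the mouth.
- plunger: Loose plunger, about 120 g: 18 mm rod in the bore, black grip block on top, axes as the barrel's. Origin on the rod axis, level with the barrel's mouth when home (foot on the bore's bottom): its z in the barrel's frame is how far it is drawn. Yellow band 28 to 42 mm below the origin, red from 64 mm below to the foot (100 mm), bare metal elsewhere. Slides lightly; falls back when let go.
- plunger_grip (a point): Centre of the plunger's black grip block, 36 (x) x 22 (y) x 18 (z) mm, 31 mm above the plunger's origin along its z. Below the block 22 mm of bare 18 mm rod stands clear of the barrel when home.
- keeper (a joint): Blue keeper arm, rad: 0 = right across the top of the plunger's grip (pointing to the barrel's -x), grows as it swings to the barrel's +y side; stop at 2.1, starts at 0 to 0.25. Stays where left; about 1 N at the knob moves it. Hinge axis parallel to the barrel's z at x = +55, y = 0 mm in its frame. Arm 55 mm long, 14 wide, underside 42 and top 48 mm above the mouth.
- keeper_knob (a point): Top centre of the keeper's round blue knob, 14 mm thick and 28 mm high, standing on the arm's end parallel to the barrel's z, 55 mm from the hinge axis; its top is 76 mm above the barrel's mouth.
- bottle: Bystander: amber bottle with red cap, 52 mm wide, 105 mm high; origin under its centre.
- dish: Bystander: clear closed dish, 92 mm wide, 18 mm high; origin under its centre.
- jar: Bystander: glass jar with white cap, 60 mm wide, 70 mm high; origin under its centre.
Mind the look-alikes: they are no part of the job. There is more than one size of the stand; the job needs the largest.

How it is judged:
By the outcome, as a careful person would: the job done as asked, in the order asked, and still so for the second after the job is handed in, while the arm keeps its last pose, push and grip.
It also fails if it takes over 53 s, if anything falls off the work surface, if the arm or the gripper's body presses on something with over 40 N, if the wrist force passes 120 N, or if a joint passes its speed limit or range.

## Working session

There is one attempt and no reset: what is moved stays moved. The work goes in short steps, each a Python script; the robot and the scene stay as the last script left them, time stands still between calls to the robot, and variables do not carry over. Pictures are saved under pics/ and viewed, about 8 in all and at most 12, crops included, and the job is handed in when it is done.

```bash
ls; mkdir -p pics; python3 - <<'E'
from station import env,viewer
import cv2,numpy as np
a=viewer.camera("scene");b=viewer.camera("top")
cv2.imwrite("pics/scene.png",a);cv2.imwrite("pics/top.png",b)
for n in("scene","top","wrist"):
  print(n,{k:np.round(v,3).tolist() for k,v in viewer.camera_params(n).items()})
s=env.read_state();print(s['time_s'],s['width'],s['orientation'])
E
```

```text
pics
scene {'fx': 452.403, 'fy': 452.403, 'cx': 261.571, 'cy': 194.194, 'dist': [-0.15, 0.0, 0.0, 0.0, 0.0], 'pose': [[-0.868, -0.296, 0.398, 1088.354], [0.496, -0.539, 0.68, 940.072], [0.013, 0.788, 0.615, 980.702], [0.0, 0.0, 0.0, 1.0]]}
top {'fx': 487.734, 'fy': 487.734, 'cx': 258.37, 'cy': 196.562, 'dist': [-0.084, 0.0, 0.0, 0.0, 0.0], 'pose': [[-0.029, 0.983, -0.183, 362.789], [-1.0, -0.026, 0.017, 35.561], [0.012, 0.183, 0.983, 1323.634], [0.0, 0.0, 0.0, 1.0]]}
wrist {'fx': 301.055, 'fy': 301.055, 'cx': 257.642, 'cy': 193.369, 'dist': [-0.063, 0.0, 0.0, 0.0, 0.0], 'tool_from_camera': [[-0.001, 0.967, 0.254, 68.153], [1.0, 0.0, 0.001, -1.233], [0.001, 0.254, -0.967, -81.402], [0.0, 0.0, 0.0, 1.0]]}
0.1 87.74750898572063 [ 9.87712919e-01  1.56277822e-01 -9.88272300e-05 -6.49312134e-04]
```

View pics/scene.png

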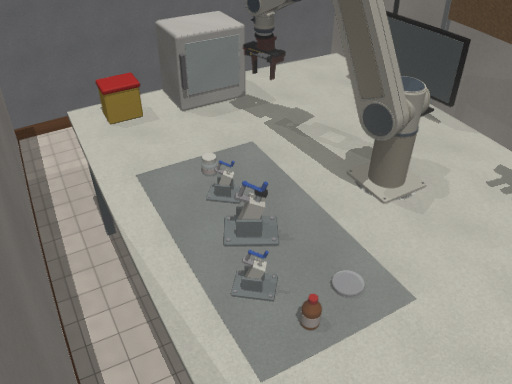

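View pics/top.png

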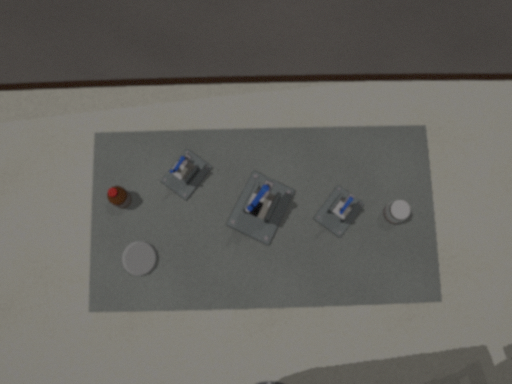

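There are three stands in the top view: (185,173), (262,208) and (338,211). The middle one is clearly the largest (scene (252,210)), so I choose it. The bottle is at (118,196), the dish at (140,258) and the jar at (399,211). Next is a close crop of the middle stand from both cameras.

```bash
python3 - <<'E'
import cv2,numpy as np
a=cv2.imread("pics/scene.png")[170:250,210:290];b=cv2.imread("pics/top.png")[165:250,220:305]
f=lambda i:cv2.resize(cv2.convertScaleAbs(i,alpha=1.5),(400,400),interpolation=cv2.INTER_CUBIC)
cv2.imwrite("pics/c1.png",np.hstack([f(a),f(b)]))
E
```

```text
(no output)
```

View pics/c1.png

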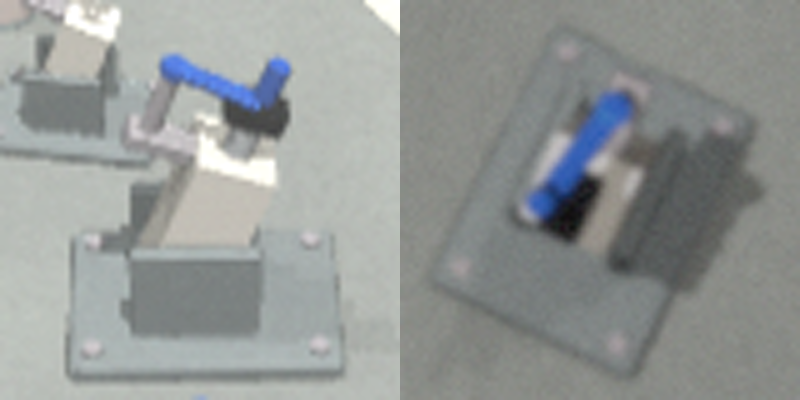

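The crop confirms the middle stand as the target: base corners at top-crop (560,25), (752,118), (632,378) and (435,283), hinge at (620,100), knob at (540,203) over the black grip. In the scene crop the hinge is at (173,62) and the knob at (280,65). I'll fit the pose from these points.

```bash
cat > h.py <<'E'
import cv2,numpy as np
from scipy.optimize import least_squares
from scipy.spatial.transform import Rotation as R
from station import env,set_gripper,viewer,workorder
def proj(P,n,pose=None):
    c=viewer.camera_params(n); T=np.array(c['pose']) if pose is None else pose
    T=np.linalg.inv(T); q=np.atleast_2d(P)@T[:3,:3].T+T[:3,3]; q=q*[1,-1,-1]
    K=np.array([[c['fx'],0,c['cx']],[0,c['fy'],c['cy']],[0,0,1.]])
    return cv2.projectPoints(q,np.zeros(3),np.zeros(3),K,np.array(c['dist']))[0][:,0]
def wristpose(s):
    T=np.eye(4);T[:3,:3]=R.from_quat(s['orientation']).as_matrix();T[:3,3]=s['tool_pos']
    return T@np.array(viewer.camera_params('wrist')['tool_from_camera'])
def stand(p): return R.from_euler('z',p[2]).as_matrix(),np.array([p[0],p[1],0])
def barrel(p):
    S,o=stand(p); return S@R.from_euler('y',-20,degrees=True).as_matrix(), o+S@[-19.3,0,132]
def bpt(p,v): B,o=barrel(p); return o+B@np.array(v,float)
def knob(k,z=76): return np.array([55-55*np.cos(k),55*np.sin(k),z])
def corners(p): S,o=stand(p); return np.array([o+S@[a,b,14] for a,b in((85,65),(85,-65),(-85,-65),(-85,65))])
E
python3 - <<'E'
from h import *
t=lambda x,y:np.array([220+(x-400)*.2125,165+y*.2125])
s=lambda x,y:np.array([210+x*.2,170+y*.2])
ct=np.array([t(560,25),t(752,118),t(632,378),t(435,283)])
def f(p):
    r=[(proj(corners(p),'top')-ct),
       proj(bpt(p,[55,0,48]),'top')-t(620,100),proj(bpt(p,knob(p[3])),'top')-t(540,203),
       proj(bpt(p,[55,0,48]),'scene')-s(173,60),proj(bpt(p,knob(p[3])),'scene')-s(280,62)]
    return np.concatenate([x.ravel() for x in r])
best=min((least_squares(f,[400,0,y,.1]) for y in(-2.5,-1,.5,2)),key=lambda r:r.cost)
p=best.x;print(p,best.cost,np.round(best.fun,1))
np.save('p.npy',p)
print('barrel z',barrel(p)[0][:,2],'y',barrel(p)[0][:,1],'x',barrel(p)[0][:,0],'mouth',barrel(p)[1],'knob',bpt(p,knob(p[3])))
E
```

```text
[ 5.77891960e+02  4.72527216e+00 -4.71990234e-01  2.49825411e-01] 5.72424528674162 [-0.5 -1.   1.5 -0.9  0.7 -0.1 -1.  -0.6 -0.8  1.9  0.1 -0.4  0.7 -0.3
  0.  -0.5]
barrel z [-0.30462543  0.15550282  0.93969262] y [0.45465982 0.89066517 0.        ] x [ 0.83695149 -0.42724047  0.34202014] mouth [560.70212168  13.50020663 132.        ] knob [545.16205999  36.70012043 204.00061872]
```

```bash
cat >> h.py <<'E'
def tool(p,ang,flip):
    """tool z = -barrel z; tool y = direction at keeper-tangent for angle ang (0 -> barrel +y), flip=+-1"""
    B,_=barrel(p); y=flip*(B@[np.sin(ang),np.cos(ang),0]); z=-B[:,2]
    return R.from_matrix(np.c_[np.cross(y,z),y,z]).as_quat()
E
python3 - <<'E'
from h import *
p=np.load('p.npy')
for fl in(1,-1):
  print(fl,[None if (q:=env.ik(bpt(p,[0,0,h]),tool(p,0,fl))) is None else np.round(q,2).tolist() for h in(190,92,132)])
  for k in(.2,.6,1,1.4,1.95):
    q=env.ik(bpt(p,knob(k,134)),tool(p,k,fl));print(k,None if q is None else np.round(q,2))
E
```

```text
1 [[0.15, 0.16, 2.03, -0.32, 0.7, -0.73], [0.11, 0.35, 2.04, -0.41, 0.49, -0.65], [0.13, 0.27, 2.04, -0.36, 0.57, -0.69]]
0.2 [ 0.15  0.27  2.03 -0.37  0.59 -0.47]
0.6 [ 0.17  0.29  1.98 -0.37  0.61 -0.05]
1 [ 0.18  0.31  1.94 -0.35  0.64  0.34]
1.4 [ 0.17  0.33  1.89 -0.34  0.66  0.71]
1.95 [ 0.13  0.35  1.84 -0.31  0.69  1.2 ]
-1 [[0.15, 0.16, 2.03, -0.32, 0.7, 2.41], [0.11, 0.35, 2.04, -0.41, 0.49, 2.49], [0.13, 0.27, 2.04, -0.36, 0.57, 2.45]]
0.2 None
0.6 None
1 None
1.4 [ 0.17  0.33  1.89 -0.34  0.66 -2.43]
1.95 [ 0.13  0.35  1.84 -0.31  0.69 -1.94]
```

```bash
python3 - <<'E'
from h import *
p=np.load('p.npy')
env.reach(bpt(p,[0,0,215]),tool(p,0.1,1))
s=env.read_state();im=viewer.camera('wrist');cv2.imwrite('pics/w1.png',im)
np.save('w1pose.npy',wristpose(s));print(s['time_s'],s['force'])
W=wristpose(s)
for P in (bpt(p,knob(p[3])),bpt(p,[55,0,48]),*corners(p)):
    print(np.round(proj(P,'wrist',W)[0],1))
o=cv2.resize(im,(800,600),interpolation=cv2.INTER_CUBIC);cv2.imwrite('pics/w1b.png',o)
E
```

```text
2.6167 [-0.21853798 -1.45224842 -0.28461738]
[275.9 209.6]
[264.2 257.5]
[304.1 196.9]
[219.8 205.2]
[197.   94.9]
[302.6  83.6]
```

View pics/w1b.png

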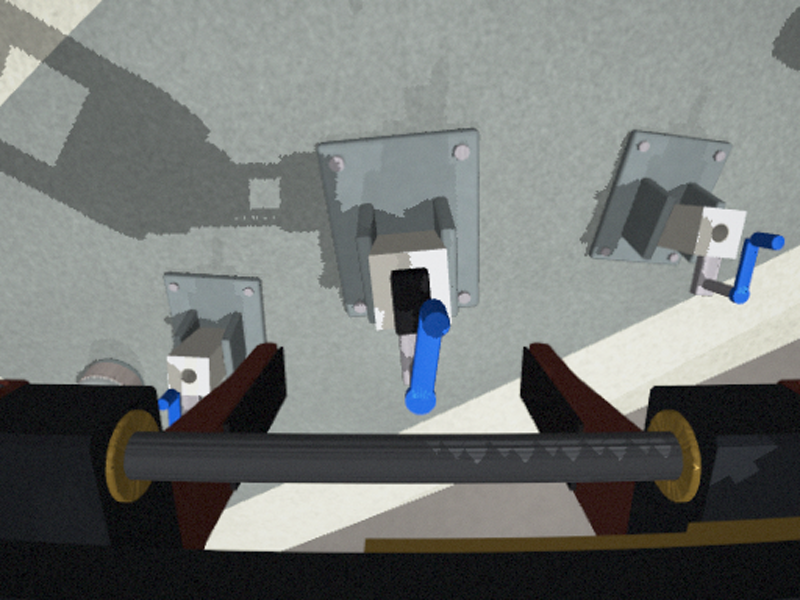

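The wrist view (800x600) shows the base corners at (477,300), (348,316), (318,144) and (478,129), the hinge at (421,402) and the knob near (434,315). I'll refit with these and check with an overlay.

```bash
python3 - <<'E'
from h import *
p0=np.load('p.npy');W=np.load('w1pose.npy');k=1.5625
t=lambda x,y:np.array([220+(x-400)*.2125,165+y*.2125])
s=lambda x,y:np.array([210+x*.2,170+y*.2])
ct=np.array([t(560,25),t(752,118),t(632,378),t(435,283)])
cw=np.array([[477,302],[348,316],[318,145],[478,129]])/k
def f(p):
    w=lambda P:proj(P,'wrist',W)
    r=[(proj(corners(p),'top')-ct)*.5,proj(bpt(p,[55,0,48]),'top')-t(620,100),
       proj(bpt(p,[55,0,48]),'scene')-s(173,60),
       w(corners(p))-cw,2*(w(bpt(p,[55,0,48]))-np.array([421,402])/k),2*(w(bpt(p,knob(p[3])))-np.array([434,315])/k)]
    return np.concatenate([x.ravel() for x in r])
b=least_squares(f,p0,loss='soft_l1');p=b.x;print(p,np.round(f(p),1));np.save('p.npy',p)
im=cv2.imread('pics/w1.png');x0,y0,m=190,70,4
o=cv2.resize(im[y0:y0+150+50,x0:x0+130],None,fx=3,fy=3,interpolation=cv2.INTER_CUBIC)
def dr(pts,c):
    q=(proj(np.array(pts),'wrist',W)+.5-[x0,y0])*3
    cv2.polylines(o,[q.round().astype(np.int32)],True,c,1)
dr(corners(p),(0,255,255))
sq=lambda a,b,z:[bpt(p,[i*a,j*b,z]) for i,j in((1,1),(1,-1),(-1,-1),(-1,1))]
dr(sq(25,25,0),(0,255,0));dr(sq(18,11,40),(0,0,255))
c=lambda z:[bpt(p,knob(p[3],z)+7*np.array([np.cos(a),np.sin(a),0])) for a in np.linspace(0,6.28,20)]
dr(c(76),(255,255,0));dr(c(48),(255,0,255))
cv2.imwrite('pics/ov.png',o)
E
```

```text
[ 5.78576866e+02  9.89987863e+00 -4.80141820e-01  1.81328355e-01] [-1.  -0.6 -0.1 -0.4 -0.8 -0.1 -1.5 -0.5 -2.9  1.7  1.4  0.7  1.6  2.7
 -0.5  1.5 -2.4 -0.3  1.3 -0.5 -0.3 -3.3 -0.1 10.2]
```

View pics/ov.png

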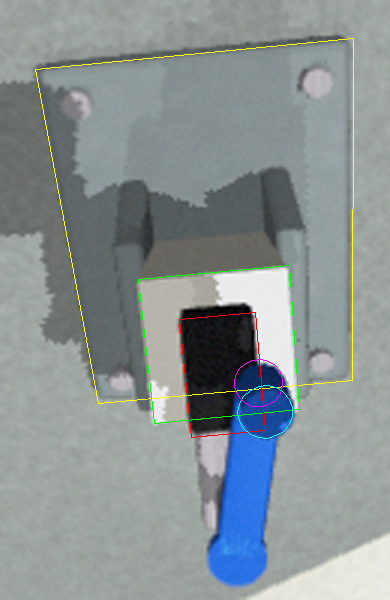

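The overlay fits the barrel, base and grip to about 2 mm. The dark patch at the knob is its shaded side, so I drop the knob's row from the fit. Next I cage the knob loosely and swing it round its arc.

```bash
python3 - <<'E'
from h import *
p0=np.load('p.npy');W=np.load('w1pose.npy');k=1.5625
t=lambda x,y:np.array([220+(x-400)*.2125,165+y*.2125])
s=lambda x,y:np.array([210+x*.2,170+y*.2])
ct=np.array([t(560,25),t(752,118),t(632,378),t(435,283)])
cw=np.array([[477,302],[348,316],[318,145],[478,129]])/k
def f(p):
    w=lambda P:proj(P,'wrist',W)
    r=[(proj(corners(p),'top')-ct)*.5,w(corners(p))-cw,2*(w(bpt(p,[55,0,48]))-np.array([421,402])/k),
       2*(w(bpt(p,knob(p[3])))-np.array([434,315])/k)[:,:1],
       2*(w([bpt(p,[-25,25,0]),bpt(p,[-25,-25,0])])-np.array([[190+287/3,70+266/3],[190+138/3,70+280/3]]))]
    return np.concatenate([x.ravel() for x in r])
p=least_squares(f,p0,loss='soft_l1').x;print(p,np.round(f(p),1));np.save('p.npy',p)
k0=p[3]
set_gripper(36)
env.reach(bpt(p,knob(k0,175)),tool(p,k0,1))
print('hit',env.move_l(bpt(p,knob(k0,135)),rate=60,f_stop=6))
set_gripper(22)
st=env.read_state();print(st['force'],st['width'],st['time_s'])
for a in np.linspace(k0,1.95,8)[1:]:
    h=env.move_l(bpt(p,knob(a,135)),tool(p,a,1),rate=45,f_stop=15)
    print(round(a,2),h,np.round(env.read_state()['force'],1))
    if h:break
set_gripper(40)
env.move_l(bpt(p,knob(a,190)),rate=120)
print(env.read_state()['time_s'])
env.reach(bpt(p,[0,0,215]),tool(p,0,1))
st=env.read_state();im=viewer.camera('wrist');np.save('w2pose.npy',wristpose(st))
print(st['time_s'])
cv2.imwrite('pics/w2.png',im)
x0,y0=190,70;W=wristpose(st)
o=cv2.resize(im[y0:y0+200,x0:x0+180],None,fx=3,fy=3,interpolation=cv2.INTER_CUBIC)
sq=lambda a,b,z:[bpt(p,[i*a,j*b,z]) for i,j in((1,1),(1,-1),(-1,-1),(-1,1))]
for pts,c in((sq(25,25,0),(0,255,0)),(sq(18,11,40),(0,0,255)),(corners(p),(0,255,255)),([bpt(p,[55,0,48]),bpt(p,knob(1.95,48))],(255,0,255))):
    cv2.polylines(o,[((proj(np.array(pts),'wrist',W)+.5-[x0,y0])*3).round().astype(np.int32)],True,c,1)
cv2.imwrite('pics/ov2.png',o)
E
```

```text
[ 5.79486810e+02  9.42900589e+00 -4.81620658e-01  1.79724129e-01] [-0.9 -0.8 -0.  -0.5 -0.7 -0.3 -1.5 -0.7  1.5  3.3 -0.5  2.  -2.1  0.5
  1.4  0.5 -0.2 -1.7  0.   0.5 -0.  -0.7 -0.1]
hit False
[-0.46311594 -0.63985009 -0.49121902] 22.154820409268005 5.15
0.43 False [-1.   0.2 -0. ]
0.69 False [ 0.1 -0.2 -0.6]
0.94 False [-1.2 -0.1  0.5]
1.19 False [ 0.9  0.2 -1.5]
1.44 False [-0.3 -0.6  0.1]
1.7 False [-0.6 -0.4  1.3]
1.95 False [-0.5 -0.3 -0.1]
9.4667
11.1417
```

View pics/ov2.png

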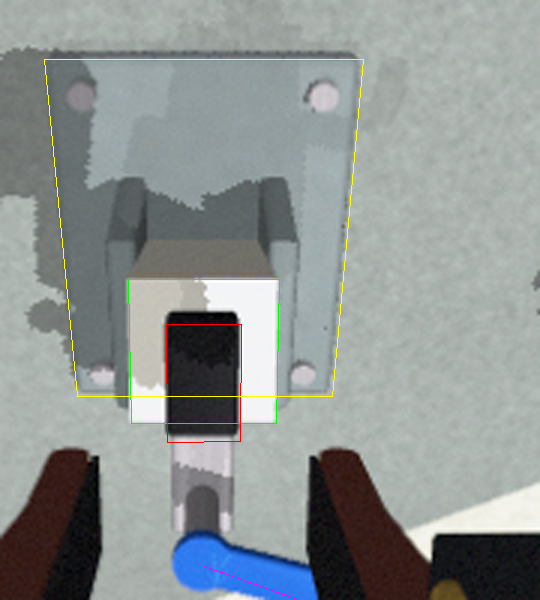

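The keeper is swung to about 1.9 rad and clear (hinge (200,562) with the arm pointing right). The grip block is in line with the prediction. I'll grasp it and read the side load before drawing.

```bash
python3 - <<'E'
from h import *
p=np.load('p.npy');B,_=barrel(p)
F=lambda:np.round(B.T@np.array(env.read_state()['force']),2)
set_gripper(50)
print('hit',env.move_l(bpt(p,[0,0,93]),tool(p,0,1),rate=70,f_stop=6)); env.hold(.2);print(F())
set_gripper(0);env.hold(.3)
s=env.read_state();print(s['width'],F(),np.round(s['wrist_torque'],2),s['time_s'])
im=viewer.camera('wrist');cv2.imwrite('pics/g.png',cv2.resize(im[100:300,140:380],None,fx=3,fy=3,interpolation=cv2.INTER_CUBIC))
E
```

```text
hit False
[0.18 0.39 0.23]
21.809571698198337 [ 0.47 -2.15  0.29] [-0.34  0.06 -0.15] 14.5333
```

View pics/g.png

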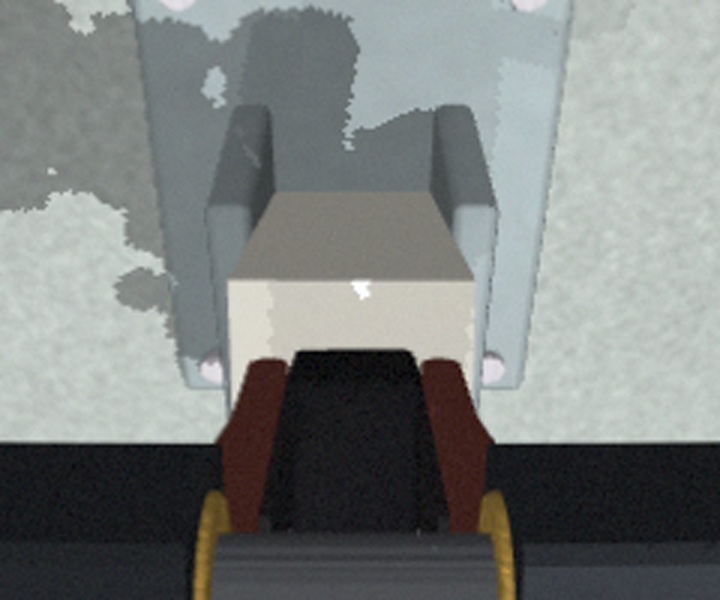

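The block is held (width 21.8, side load about 2 N). I'll draw in small steps with slight side compliance, to 53 mm.

```bash
python3 - <<'E'
from h import *
p=np.load('p.npy');B,o=barrel(p)
def st():
    s=env.read_state();return s,B.T@np.array(s['force']),B.T@(np.array(s['tool_pos'])-o)
off=np.zeros(2);z=0
for d in [2,6,12,18,24,30,36,42,48,53]:
    _,f,_=st(); off=np.clip(off+0.1*f[:2],-2,2)
    h=env.move_l(bpt(p,[off[0],off[1],93+d]),rate=25,f_stop=12)
    s,f,t=st();print(d,h,np.round(f,1),np.round(t,1),round(s['width'],2))
    if h:break
env.hold(.3);s,f,t=st();print(s['time_s'],np.round(f,2),t)
x=viewer.camera('scene')[160:260,200:300];w=viewer.camera('wrist')[60:260,160:360]
g=lambda i:cv2.resize(i,(400,400),interpolation=cv2.INTER_CUBIC)
cv2.imwrite('pics/d.png',np.hstack([g(x),g(w)]))
E
```

```text
2 False [ 0.3 -1.2  0.2] [ 0.1 -0.2 95.1] 21.87
6 False [-0.1 -0.8 -1. ] [ 0.1 -0.3 99.2] 21.83
12 False [-0.5 -1.3 -0.7] [ 1.000e-01 -5.000e-01  1.052e+02] 21.87
18 False [-0.3  0.7 -0.4] [ 1.000e-01 -6.000e-01  1.112e+02] 21.56
24 False [-0.6 -0.1 -0.7] [  0.   -0.5 117.2] 21.92
30 False [-0.9  0.3 -0.5] [ -0.   -0.5 123.2] 21.39
36 False [-0.3  0.1 -1.2] [ -0.2  -0.5 129.2] 21.91
42 False [-0.5  0.2 -0.5] [ -0.2  -0.5 135.2] 21.72
48 False [-0.1  0.  -0.5] [ -0.2  -0.5 141.2] 21.54
53 False [-0.5  0.9 -0.3] [ -0.3  -0.4 146.2] 21.4
18.5333 [-0.21  0.33  0.04] [ -0.25508438  -0.48230832 145.93873671]
```

View pics/d.png

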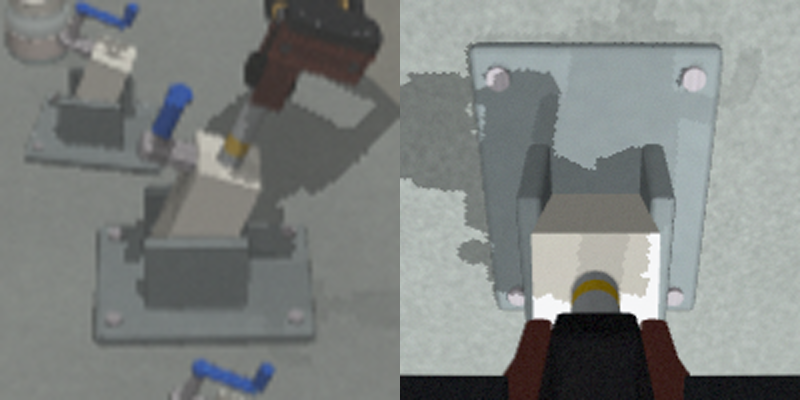

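Both views show the whole yellow band (wrist crop (596,292)) with bare metal between it and the barrel mouth, and no red. The keeper stands aside and the grip is holding, so I'm handing in.

```bash
python3 -c "
from station import env,workorder
print(workorder.sign_off(),env.read_state()['time_s'])"
```

```text
the job is handed in; nothing more can be done
the job is handed in; nothing more can be done
```

The job is done and handed in. I swung the keeper on the largest (middle) stand aside to about 1.9 rad, gripped the black block, and drew the plunger 53 mm straight along the barrel. The arm is still holding it there.

- **Pictures:** The last scene and wrist views show the whole yellow band with bare metal below it and no red. The keeper stands clear of the plunger.
- **Forces:** Side load was about 2 N just after gripping, fell to about 1 N or less during the draw, and was under 0.5 N at the end.
- **Grip and time:** The finger width stayed at 21.4 to 21.9 mm on the 22 mm block. The clock read 18.5 s after the draw.
- **Bystanders:** The arm never went near the bottle, dish or jar, but I did not check them again at the end.
- **Disagreement:** In the first wrist picture my pixel reading of the knob was 5 px off the model's row. I took it as the knob's shaded side and left it out of the fit, and the swing then went as predicted.

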